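Shut the micro-centrifuge and start the run

TASK

The micro-centrifuge is loaded: push its open lid fully shut with the fingertips, gently and without slamming it, then press the green start key and draw back. Do not take hold of the lid or push it further open, do not press the red stop key, do not press start before the lid is shut, and leave the bottles, tube rack, beaker, dishes and caps standing around it where they are.

Things in the scene. Friction and masses are not known exactly. Their poses are not given: they have to be found in the camera images.
- centrifuge: micro-centrifuge with an off-white shell, 240 mm deep (its x), 220 mm wide (its y), 134 mm high with the lid shut; it stands firm on the bench and does not shift. Origin: centre of its underside, at bench height. Its x axis points from its sloping control panel (front, towards the robot) to the lid's hinge (rear), y to its left as seen by the robot, z up. A rotor loaded with capped micro tubes lies in the round bowl under the lid
- lid (a joint): angle of the lid about its hinge, rad: 0 = fully shut, lying flat on the deck; it grows as the lid's front edge rises, up to a stop at 1.4. The hinge is stiff: the lid stays where it is left (also just short of shut), and about 1 to 3 N at the front edge moves it
- lid_edge (a point): middle of the lid's free front edge, on its outer (upper) face. The lid is a flat off-white slab with a round window, 155 mm from hinge to front edge, 190 mm wide, 18 mm thick. The axes of this point turn with the lid: x from the front edge towards the hinge, y along the edge, z out of the outer face. Shut, the outer face is level at 134 mm above the bench; open, the outer face looks up and away from the control panel
- lid_hinge (a point): middle of the lid's hinge axis, 116 mm above the bench, 98 mm behind the centrifuge's origin, at the rear end of the lid's lower face. The axis runs along the centrifuge's y; the axes of this point turn with the lid as those of lid_edge do
- start_key (a joint): travel of the round green start key, m: 0 = out, 0.005 = fully in. It springs back when let go; 1.2 N starts it moving, about 4 N holds it fully in
- start_key_top (a point): centre of the top of the green start key, 23 mm across, standing 8 mm proud of the control panel; this point moves with the key. The panel slopes down towards the front by 0.41 rad; the key is pressed square to it, but a straight downward push also works. The key's centre is 33 mm to the right (-y) of the centrifuge's middle plane, 94 mm in front of its origin and 106 mm above the bench, 37 mm in front of the shut lid's edge (horizontally)
- stop_key (a joint): travel of the round red stop key, m: same make as the start key, 0 = out, 0.005 = fully in
- stop_key_top (a point): centre of the top of the red stop key, 50 mm to the right (-y) of the start key on the same panel, same size
- tube_rack: white plastic test tube rack, 220 x 68 mm and 80 mm high, long side along its x axis, holding five clear conical tubes upside down whose points reach 131 mm; one loose piece, it stands to the left of the centrifuge. Origin: centre of its underside. To be left alone
- dropper_a: amber glass dropper bottle with a black rubber bulb, 38 mm across, 105 mm high, standing to the right of the centrifuge. Origin: centre of its underside. To be left alone
- dropper_b: a second amber dropper bottle, the same as dropper_a. Origin: centre of its underside. To be left alone
- reagent_bottle: white plastic reagent bottle with a cream screw cap and a blue band, 58 mm across, 135 mm high, standing to the right of the centrifuge. Origin: centre of its underside. To be left alone
- beaker: small empty glass beaker, 60 mm across, 72 mm high, standing to the left of the centrifuge's nose. Origin: centre of its underside. To be left alone
- cap_a: blue screw cap, 23 mm across, 14 mm high, lying on the bench in front of the centrifuge. Origin: centre of its underside. To be left alone
- cap_b: a second blue screw cap, the same as cap_a. Origin: centre of its underside. To be left alone
- petri_stack: stack of three clear petri dishes (one piece), 93 mm across, 42 mm high, on the left. Origin: centre of its underside. To be left alone

How it is judged:
On the way, in this order (a step that is already met when the one before it is completed fails the run):
1. the lid is fully shut (value of joint lid below 0.02 rad and value of joint start_key below 0.001 m), for 0.2 s.
2. the green start key is pressed in, the lid still shut (value of joint start_key above 0.0035 m and value of joint lid below 0.02 rad), for 0.05 s.
3. the start key is let go (value of joint start_key below 0.001 m), for 0.1 s.
At the end, for the whole second after the job is handed in: the lid is shut (joint below 0.02 rad), start and stop keys are out (below 1 mm), and every bystander stands upright (within 0.2 rad), at rest and within 15 mm of where it was (all of step 1 and value of joint stop_key below 0.001 m and distance of each of tube_rack, dropper_a, dropper_b, reagent_bottle, beaker, cap_a, cap_b, petri_stack from where it was at the start of the episode below 0.015 m and angle between each of tube_rack, dropper_a, dropper_b, reagent_bottle, beaker, cap_a, cap_b, petri_stack's own z axis and vertical below 0.2 rad and linear speed of each of tube_rack, dropper_a, dropper_b, reagent_bottle, beaker, cap_a, cap_b, petri_stack below 0.02 m/s); the robot touches nothing.
It fails at once if the start key is pressed (over 2 mm) while the lid is not shut (over 0.03 rad), or the red stop key is pressed (over 1.5 mm) ((value of joint start_key above 0.002 m and value of joint lid above 0.03 rad) or value of joint stop_key above 0.0015 m).
It fails at once if the lid is slammed (closing faster than 2.5 rad/s in its last 0.25 rad) (value of joint lid below 0.25 rad and velocity of joint lid below -2.5 rad/s).
It fails at once if the lid is pushed further open (over 1.3 rad), or the lid is taken between the fingers (the grasp point lies within the lid's slab) (value of joint lid above 1.3 rad or (z of the grasp point in the frame of lid_edge between -0.018 and -0.002 m and x of the grasp point in the frame of lid_edge between 0.004 and 0.15 m and y of the grasp point in the frame of lid_edge between -0.095 and 0.095 m)).
It fails at once if a bystander is moved by more than 15 mm, lifted or tipped over (distance of any of tube_rack, dropper_a, dropper_b, reagent_bottle, beaker, cap_a, cap_b, petri_stack from where it was at the start of the episode above 0.015 m or angle between any of tube_rack, dropper_a, dropper_b, reagent_bottle, beaker, cap_a, cap_b, petri_stack's own z axis and vertical above 0.35 rad).
It also fails if it takes over 43 s, if anything falls off the work surface, if the arm or the gripper's body presses on something with over 40 N, if the wrist force passes 120 N, or if a joint passes its speed limit or range.

ROBOT

A 7-joint arm with a two-finger parallel gripper is mounted at the origin on the work surface. World frame = base frame: x ahead of the robot, y to its left, z up, the work surface at z = 0. Lengths are in m, angles in rad, forces in N, time in s.
With the tool pointing down it reaches from about 0.425 to 0.925 m from the base axis. Payload 6.8 kg.
Tool frame: the origin (TCP) lies at the very end of the fingers, on their centre line; the grasp point (between the pads) lies bot.grasp_offset behind it (bot.grasp_offset is the distance from the TCP to the grasp point, in m); z points along the fingers, y is the line along which they close (so a half turn about z gives the same grasp; the last joint's range is limited). The gripper opens to 88 mm and grips with 3 to 60 N. Pads are 20 mm wide; open, the fingers measure 115 mm over their backs; the gripper's body (75 mm by 178 mm) begins 61 mm behind the grasp point.
Start: joints at [1.139, 0.477, 0.022, 1.555, -0.011, 1.109, -0.083], TCP at [0.215, -0.64, 0.223] pointing down, gripper open.
Joint ranges: [-2.96, 2.96], [-0.34, 2.1], [-1.41, 1.46], [0.24, 2.44], [-1.37, 4.51], [0.17, 1.92], [-2.96, 2.96]. Speed limits (rad/s): [2.39, 2.39, 3.14, 3.14, 3.14, 3.14, 3.14].

INTERFACE

Orientations are given as a unit quaternion [x, y, z, w].
In Python, from station import monitor, vision, bot, find_in gives the robot as it stands.
- The arm moves only by the tool play_rows, never from a script. Its argument "motion" is a list of rows, each an object of numbers: "jaw": the closure, from -1 (fully open) to 1 (shut), so that 0 is half open; "x", "y", "z": the shift along the tool's x, y, z in mm; "ax", "ay", "az": the turn, a rotation vector about the tool's x, y, z in degrees. A call has exactly 10 rows; each row is the pose to reach, as a shift and turn from the pose commanded when the call began, along the tool's axes at that moment; what a row does not reach only later rows make up. A row lasts 1/8 s, in which the tool goes at most 62.5 mm and 10.7 degrees, less where a joint would pass 70% of its speed; a pose out of reach is approached as far as the arm can. A call with a gripper value outside its range is refused whole. The fingers move at their own pace and stop on an object; "force" is the grip in N (left out, the last holds). Time passes only in rows, so rows that repeat a pose let the fingers close, or fill a call up. It gives the time, the measured TCP pose, the force, the opening and the grip force at its end, in the units of the state.
- monitor.get_state(): the state, without advancing time (a new reading comes with each control period).
- vision.capture(name): name is "scene" or "top"; returns the picture (420x560x3 uint8, red, green, blue); there is no depth.
- vision.calibration(name): a dict with "fx", "fy", "cx", "cy" (pixels), "xyz" and "attitude" of the camera in the world. Camera axes: x right, y up, looking along -z (the intrinsics and any distortion apply to the point x, -y, -z); pixel columns grow to the right and rows downward; lengths in m; the calibration is good to about 2 mm. A picture is of the moment at which its call begins. calibration takes no time and is no camera call.
- bot.sign_off(): hands the job in; it is judged then, once.
Trained networks look in the newest picture that a camera, given by its name, has taken for a name from the list of things; names that differ only in an ending like _2 or _b are one class to them, and where a whole thing is asked for, a point or a joint stands for the part that bears it (a point fixed in the world has none). Each returns a list of dicts, best first, with "score" (0 to 1); they miss things now and then, are a little off and sometimes report something else, mostly with a low value. They report only what shows in the picture. A call takes as long as a camera call.
- find_in(query, camera): "at" ([x, y, z] in m, in world coordinates, good to about 4 mm: the middle of the surface that is visible of it).
The state is a dict: "t": time; "joints": joint angles; "dq": joint speeds; "joint_torque": joint torques, N m; "eef_pos": TCP position; "ee_rot": TCP orientation; "force": force on the tool from outside, world axes, zero at the start; "torque": the same for the moment, N m; "finger_gap": opening from 0.0 (shut) to 1.0 (fully open); "gripper_force": force on a finger pad.
Only numpy, scipy, OpenCV 4.12 (cv2) and the standard library are available. Lean on these libraries where they do the work, as an engineer would, in place of code of your own. Each camera call takes 0.05 s, during which the arm holds its last target. There are 200 camera calls.

## Working session

There is one attempt and no reset: what is moved stays moved. The work goes in short steps, Python scripts to look and compute and a tool call to move; the robot and the scene stay as the last step left them, time stands still between calls to the robot, and variables do not carry over. Pictures are saved under pics/ and viewed, at most 10 in all, crops included, and the job is handed in when it is done.

Besides the shell and the picture viewer there is one more tool, called by a JSON object that holds its "op" and its "data", one argument or row to a line. play_rows: Moves the arm, as the interface text tells. Its arguments: {"type":"object","properties":{"motion":{"type":"array","items":{"type":"object","properties":{"jaw":{"type":"number"},"x":{"type":"number"},"y":{"type":"number"},"z":{"type":"number"},"ax":{"type":"number"},"ay":{"type":"number"},"az":{"type":"number"}}}},"force":{"type":"number"}},"required":["motion"]}

```bash
ls; mkdir -p pics; python3 - <<'E'
from station import monitor, vision, bot, find_in
import cv2, numpy as np
for c in ("scene","top"):
    im=vision.capture(c); cv2.imwrite(f"pics/{c}0.png",im[:,:,::-1])
    k=vision.calibration(c); print(c,{a:np.round(b,4).tolist() if not isinstance(b,str) else b for a,b in k.items()})
    for q in ("lid_edge","lid_hinge","start_key_top","stop_key_top","centrifuge","lid","tube_rack","dropper_a","reagent_bottle","beaker","petri_stack","cap_a"):
        print(q,[(np.round(d["at"],3).tolist(),round(d["score"],2)) for d in find_in(q,c)[:2]])
s=monitor.get_state(); print(s["t"],s["eef_pos"],s["ee_rot"],bot.grasp_offset)
E
```

```text
pics
scene {'fx': 466.5784, 'fy': 466.5784, 'cx': 287.9724, 'cy': 204.7845, 'xyz': [1.1486, -0.3311, 0.7866], 'attitude': [0.3472, 0.1908, 0.4343, 0.809]}
lid_edge [([0.665, 0.093, 0.202], 0.93)]
lid_hinge [([0.664, 0.097, 0.201], 0.92)]
start_key_top []
stop_key_top []
centrifuge [([0.674, 0.072, 0.135], 0.65)]
lid [([0.665, 0.094, 0.203], 0.84)]
tube_rack [([0.623, -0.06, 0.053], 0.75), ([0.484, 0.053, 0.108], 0.74)]
dropper_a [([0.621, -0.059, 0.054], 0.86), ([0.488, -0.042, 0.051], 0.71)]
reagent_bottle [([0.588, -0.136, 0.083], 0.88)]
beaker []
petri_stack [([0.486, 0.408, 0.046], 0.77), ([0.591, -0.133, 0.083], 0.64)]
cap_a []
top {'fx': 421.5501, 'fy': 421.5501, 'cx': 273.5599, 'cy': 214.3727, 'xyz': [0.3753, 0.0605, 0.9943], 'attitude': [0.0587, -0.0673, -0.7019, 0.7066]}
lid_edge [([0.639, 0.106, 0.257], 0.93)]
lid_hinge [([0.639, 0.11, 0.259], 0.76), ([0.481, 0.058, 0.104], 0.66)]
start_key_top []
stop_key_top [([0.636, 0.11, 0.255], 0.62)]
centrifuge [([0.583, 0.119, 0.111], 0.97)]
lid [([0.639, 0.105, 0.258], 0.74), ([0.494, 0.107, 0.108], 0.24)]
tube_rack [([0.671, 0.349, 0.076], 0.96), ([0.48, 0.058, 0.103], 0.57)]
dropper_a [([0.476, -0.031, 0.057], 0.61), ([0.598, -0.049, 0.056], 0.53)]
reagent_bottle [([0.557, -0.118, 0.104], 0.88), ([0.638, 0.109, 0.259], 0.66)]
beaker [([0.488, 0.321, 0.035], 0.55), ([0.477, -0.03, 0.059], 0.53)]
petri_stack [([0.466, 0.398, 0.042], 0.66)]
cap_a [([0.485, 0.054, 0.108], 0.34)]
1.3 [ 0.21477076 -0.63996924  0.22269657] [ 9.86927335e-01  1.61165854e-01 -1.98594595e-06  5.35647489e-05] 0.0187
```

View pics/scene0.png

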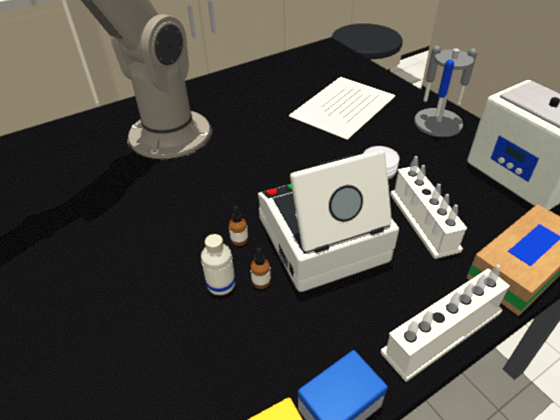

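View pics/top0.png

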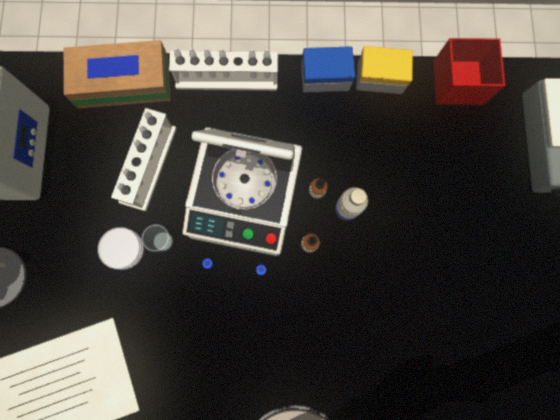

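The scene view shows the open lid's outer face (about (296,170) to (392,230)). The top view shows the green key at (248,234), the red key at (271,238), and the lid edge-on at rows 130–155. I'll enlarge both for corner pixels.

```bash
python3 - <<'E'
import cv2, numpy as np
s=cv2.imread("pics/scene0.png"); t=cv2.imread("pics/top0.png")
a=cv2.resize(s[140:290,250:410],None,fx=4,fy=4,interpolation=cv2.INTER_CUBIC)
b=cv2.resize(t[120:260,175:325],None,fx=4,fy=4,interpolation=cv2.INTER_CUBIC)
cv2.imwrite("pics/a.png",a);cv2.imwrite("pics/b.png",b)
B,G,R=[t[...,i].astype(int) for i in range(3)]
for n,m in (("g",(G-R>50)&(G-B>40)),("r",(R-G>80)&(R-B>80))):
    m=m.copy(); m[:220]=0;m[255:]=0;m[:,:230]=0;m[:,290:]=0
    ys,xs=np.nonzero(m);print(n,len(xs),xs.mean(),ys.mean())
E
```

```text
g 89 247.65168539325842 233.4494382022472
r 93 270.6559139784946 238.0
```

View pics/a.png

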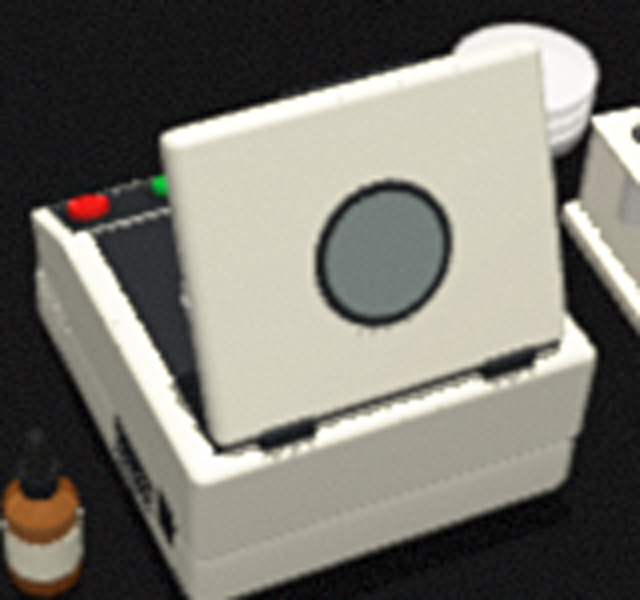

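View pics/b.png

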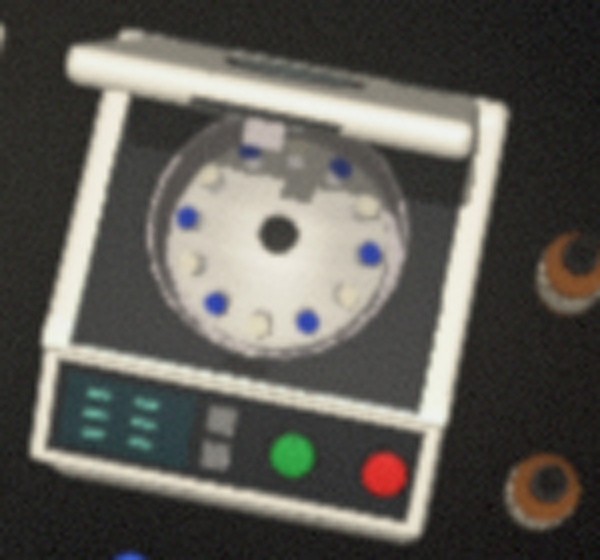

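```bash
cat > h.py <<'E'
from station import vision
import numpy as np
from scipy.spatial.transform import Rotation as R
from scipy.optimize import least_squares
def proj(c,p):
    k=vision.calibration(c); q=R.from_quat(k["attitude"]).inv().apply(np.atleast_2d(p)-k["xyz"])
    return np.c_[k["fx"]*q[:,0]/-q[:,2]+k["cx"], k["fy"]*-q[:,1]/-q[:,2]+k["cy"]]
def loc(v,p):  # centrifuge -> world
    return R.from_euler("z",v[2]).apply(np.atleast_2d(p))+[v[0],v[1],0]
def lidp(v,p,a): # lid (hinge frame) -> world ; opening raises front (-x) edge: rotate about y by +a
    return loc(v,R.from_euler("y",a).apply(np.atleast_2d(p))+[.098,0,.116])
E
python3 - <<'E'
from h import *
C=[[-.155,.095,.018],[-.155,-.095,.018],[0,.095,.018],[0,-.095,.018]]
K=[[-.094,-.033,.106],[-.094,-.083,.106]]
def f(v,full=0):
    r=[proj("top",loc(v,K))-[[247.65,233.45],[270.66,238]],
       proj("scene",loc(v,K[1:]))-[[272,191.75]],
       proj("scene",lidp(v,C,v[3]))-[[385,152.5],[292,173.2],[390.5,225.5],[305.5,250.75]],
       proj("top",lidp(v,C[:2],v[3]))-[[192.5,132.5],[293,150.5]]]
    return np.vstack(r) if full else np.vstack(r).ravel()
s=least_squares(f,[.58,.11,0,1.2],loss="soft_l1"); v=s.x
print(v.round(4)); print(f(v,1).round(1))
for n,p in (("green",loc(v,K[0])),("red",loc(v,K[1])),("edge",lidp(v,[-.155,0,.018],v[3])),("hinge",loc(v,[.098,0,.116]))): print(n,p.round(4))
E
```

```text
[ 0.5926  0.1197 -0.189   1.1393]
[[-0.1 -0.1]
 [ 0.  -0. ]
 [-1.  -1.1]
 [ 0.2 -3.1]
 [-0.8  1.7]
 [ 2.2 -0.4]
 [-0.7  2.9]
 [-1.9 -1. ]
 [ 0.2  0.7]]
green [[0.4941 0.1049 0.106 ]]
red [[0.4847 0.0558 0.106 ]]
edge [[0.6413 0.1104 0.2643]]
hinge [[0.6889 0.1013 0.116 ]]
```

```bash
cat >> h.py <<'E'
from station import monitor
V=[.5926,.1197,-.189]; QT=R.from_euler("z",-.189)*R.from_euler("x",np.pi)
def shift(p,q=QT,p0=None):
    s=monitor.get_state(); r0=R.from_quat(s["ee_rot"]); p0=s["eef_pos"] if p0 is None else p0
    return (r0.inv().apply(np.asarray(p)-p0)*1000).round(1).tolist(), np.degrees((r0.inv()*q).as_rotvec()).round(1).tolist()
def tip(a,back=0,lift=0,r=.135): # TCP so that the front lower tip corner touches the lid at angle a
    c=R.from_euler("y",a).apply([-r,0,.018])+[.098+.010+back,0,.116+lift]
    return loc(V,c)[0]
E
python3 - <<'E'
from h import *
for n,p in (("hover",tip(1.14,.025,.12)),("down",tip(1.14,.025))): print(n,p.round(3),shift(p))
E
```

```text
hover [0.684 0.102 0.366] ([680.9, -554.4, -143.6], [0.0, -0.0, 29.4])
down [0.684 0.102 0.246] ([680.9, -554.4, -23.6], [0.0, -0.0, 29.4])
```

{"op": "play_rows", "data": {
  "motion": [
    {"jaw": 1,"z": -50},
    {"jaw": 1,"z": -100},
    {"jaw": 1,"x": 30,"y": -25,"z": -144,"az": 2},
    {"jaw": 1,"x": 70,"y": -57,"z": -144,"az": 4},
    {"jaw": 1,"x": 110,"y": -90,"z": -144,"az": 6},
    {"jaw": 1,"x": 150,"y": -122,"z": -144,"az": 8},
    {"jaw": 1,"x": 190,"y": -155,"z": -144,"az": 10},
    {"jaw": 1,"x": 230,"y": -187,"z": -144,"az": 12},
    {"jaw": 1,"x": 270,"y": -220,"z": -144,"az": 14},
    {"jaw": 1,"x": 310,"y": -252,"z": -144,"az": 16}
  ],
  "force": 20
}}

```text
schema error: expected keys jaw, x, y, z, ax, ay, az
```

```bash
python3 - <<'E'
from h import *
s=monitor.get_state(); print(s["t"],s["eef_pos"].round(3) if hasattr(s["eef_pos"],"round") else s["eef_pos"],s["finger_gap"],np.round(s["joints"],2))
for n,p in (("hover",tip(1.14,.025,.12)),): print(n,p.round(3),shift(p))
E
```

```text
1.3 [ 0.215 -0.64   0.223] 0.9999383000634977 [ 1.14  0.48  0.02  1.56 -0.01  1.11 -0.08]
hover [0.684 0.102 0.366] ([680.9, -554.4, -143.6], [0.0, -0.0, 29.4])
```

{"op": "play_rows", "data": {
  "motion": [
    {"jaw": 1,"x": 0,"y": 0,"z": -50,"ax": 0,"ay": 0,"az": 0},
    {"jaw": 1,"x": 0,"y": 0,"z": -100,"ax": 0,"ay": 0,"az": 0},
    {"jaw": 1,"x": 30,"y": -25,"z": -144,"ax": 0,"ay": 0,"az": 2},
    {"jaw": 1,"x": 70,"y": -57,"z": -144,"ax": 0,"ay": 0,"az": 4},
    {"jaw": 1,"x": 110,"y": -90,"z": -144,"ax": 0,"ay": 0,"az": 6},
    {"jaw": 1,"x": 150,"y": -122,"z": -144,"ax": 0,"ay": 0,"az": 8},
    {"jaw": 1,"x": 190,"y": -155,"z": -144,"ax": 0,"ay": 0,"az": 10},
    {"jaw": 1,"x": 230,"y": -187,"z": -144,"ax": 0,"ay": 0,"az": 12},
    {"jaw": 1,"x": 270,"y": -220,"z": -144,"ax": 0,"ay": 0,"az": 14},
    {"jaw": 1,"x": 310,"y": -252,"z": -144,"ax": 0,"ay": 0,"az": 16}
  ],
  "force": 20
}}

```text
t: 2.55
eef_pos: [0.4291, -0.3009, 0.367]
ee_rot: [1.0, 0.022, 0.0, 0.0]
force: [0.2, -0.0, -0.3]
finger_gap: 0.007
gripper_force: 0.0
```

```bash
python3 - <<'E'
from h import *
s=monitor.get_state(); print(s["t"],np.round(s["eef_pos"],3),s["finger_gap"],np.round(s["joints"],2))
for n,p in (("hover",tip(1.14,.025,.12)),): print(n,p.round(3),shift(p))
E
```

```text
2.55 [ 0.429 -0.301  0.367] 0.007491043271768355 [ 0.64  0.13 -0.17  1.71  0.02  1.31 -1.06]
hover [0.684 0.102 0.366] ([272.0, -391.7, 0.7], [0.0, -0.0, 13.3])
```

{"op": "play_rows", "data": {
  "motion": [
    {"jaw": 1,"x": 27,"y": -39,"z": 0,"ax": 0,"ay": 0,"az": 1.3},
    {"jaw": 1,"x": 57,"y": -82,"z": 0,"ax": 0,"ay": 0,"az": 3},
    {"jaw": 1,"x": 87,"y": -125,"z": 0,"ax": 0,"ay": 0,"az": 5},
    {"jaw": 1,"x": 117,"y": -168,"z": 0,"ax": 0,"ay": 0,"az": 7},
    {"jaw": 1,"x": 147,"y": -211,"z": 0,"ax": 0,"ay": 0,"az": 9},
    {"jaw": 1,"x": 177,"y": -254,"z": 0,"ax": 0,"ay": 0,"az": 11},
    {"jaw": 1,"x": 207,"y": -297,"z": 0,"ax": 0,"ay": 0,"az": 13.3},
    {"jaw": 1,"x": 237,"y": -340,"z": 0,"ax": 0,"ay": 0,"az": 13.3},
    {"jaw": 1,"x": 258,"y": -372,"z": 0,"ax": 0,"ay": 0,"az": 13.3},
    {"jaw": 1,"x": 272,"y": -392,"z": 0,"ax": 0,"ay": 0,"az": 13.3}
  ]
}}

```text
t: 3.8
eef_pos: [0.6832, 0.1037, 0.3662]
ee_rot: [0.996, -0.093, -0.0, -0.0]
force: [0.8, -0.8, -0.5]
finger_gap: 0.008
gripper_force: 0.0
```

```bash
python3 - <<'E'
from h import *
import cv2
print(np.round(monitor.get_state()["joints"],2))
for n,p in (("down",tip(1.14,.025)),): print(n,p.round(3),shift(p))
for c in("scene",): cv2.imwrite(f"pics/{c}1.png",vision.capture(c)[:,:,::-1])
E
```

```text
[ 0.01  0.45 -0.38  1.29  0.16  1.43 -2.12]
down [0.684 0.102 0.246] ([1.1, 1.4, 120.0], [-0.0, 0.0, 0.2])
```

View pics/scene1.png

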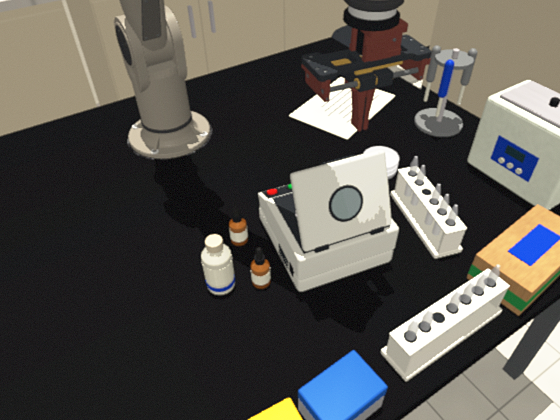

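The fingers are shut and hang above and behind the lid, with the tips at about (361,130). Next I descend behind the outer face.

{"op": "play_rows", "data": {
  "motion": [
    {"jaw": 1,"x": 1,"y": 1,"z": 15,"ax": 0,"ay": 0,"az": 0},
    {"jaw": 1,"x": 1,"y": 1,"z": 30,"ax": 0,"ay": 0,"az": 0},
    {"jaw": 1,"x": 1,"y": 1,"z": 45,"ax": 0,"ay": 0,"az": 0},
    {"jaw": 1,"x": 1,"y": 1,"z": 60,"ax": 0,"ay": 0,"az": 0},
    {"jaw": 1,"x": 1,"y": 1,"z": 75,"ax": 0,"ay": 0,"az": 0},
    {"jaw": 1,"x": 1,"y": 1,"z": 90,"ax": 0,"ay": 0,"az": 0},
    {"jaw": 1,"x": 1,"y": 1,"z": 105,"ax": 0,"ay": 0,"az": 0},
    {"jaw": 1,"x": 1,"y": 1,"z": 115,"ax": 0,"ay": 0,"az": 0},
    {"jaw": 1,"x": 1,"y": 1,"z": 120,"ax": 0,"ay": 0,"az": 0},
    {"jaw": 1,"x": 1,"y": 1,"z": 120,"ax": 0,"ay": 0,"az": 0}
  ]
}}

```text
t: 5.1
eef_pos: [0.6836, 0.1002, 0.2465]
ee_rot: [0.996, -0.094, -0.0, 0.0]
force: [0.4, 0.2, 0.7]
finger_gap: 0.007
gripper_force: 0.0
```

```bash
python3 - <<'E'
from h import *
import cv2
im=vision.capture("scene")
cv2.imwrite("pics/scene2.png",cv2.resize(im[110:290,250:430],None,fx=3,fy=3)[:,:,::-1])
p0=monitor.get_state()["eef_pos"]; print(proj("scene",p0))
for a in np.linspace(1.14,0,13): print(round(a,2),shift(tip(a)))
E
```

```text
[[349.29725848 183.83927079]]
1.14 ([-25.2, -2.0, 0.8], [-0.0, -0.0, 0.1])
1.04 ([-37.4, -2.0, 5.2], [-0.0, -0.0, 0.1])
0.95 ([-49.1, -2.1, 10.7], [-0.0, -0.0, 0.1])
0.86 ([-60.2, -2.1, 17.3], [-0.0, -0.0, 0.1])
0.76 ([-70.7, -2.1, 24.9], [-0.0, -0.0, 0.1])
0.66 ([-80.4, -2.1, 33.5], [-0.0, -0.0, 0.1])
0.57 ([-89.2, -2.1, 42.9], [-0.0, -0.0, 0.1])
0.48 ([-97.1, -2.1, 53.2], [-0.0, -0.0, 0.1])
0.38 ([-103.9, -2.1, 64.1], [-0.0, -0.0, 0.1])
0.29 ([-109.7, -2.1, 75.7], [-0.0, -0.0, 0.1])
0.19 ([-114.4, -2.1, 87.7], [-0.0, -0.0, 0.1])
0.09 ([-118.0, -2.1, 100.2], [-0.0, -0.0, 0.1])
0.0 ([-120.3, -2.1, 112.9], [-0.0, -0.0, 0.1])
```

View pics/scene2.png

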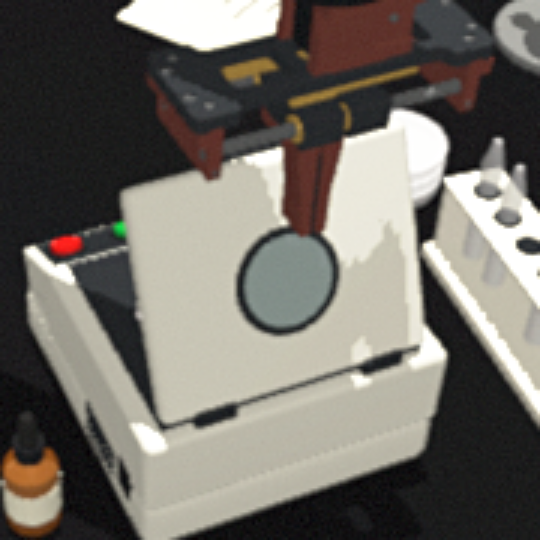

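The fingertips are behind the outer face at crop (308,232), clear of it. I start the closing arc and stop halfway to check.

{"op": "play_rows", "data": {
  "motion": [
    {"jaw": 1,"x": -8,"y": -2,"z": 0,"ax": 0,"ay": 0,"az": 0},
    {"jaw": 1,"x": -16,"y": -2,"z": 0,"ax": 0,"ay": 0,"az": 0},
    {"jaw": 1,"x": -22,"y": -2,"z": 0,"ax": 0,"ay": 0,"az": 0},
    {"jaw": 1,"x": -29,"y": -2,"z": 2,"ax": 0,"ay": 0,"az": 0},
    {"jaw": 1,"x": -37,"y": -2,"z": 5,"ax": 0,"ay": 0,"az": 0},
    {"jaw": 1,"x": -45,"y": -2,"z": 9,"ax": 0,"ay": 0,"az": 0},
    {"jaw": 1,"x": -53,"y": -2,"z": 13,"ax": 0,"ay": 0,"az": 0},
    {"jaw": 1,"x": -60,"y": -2,"z": 17,"ax": 0,"ay": 0,"az": 0},
    {"jaw": 1,"x": -66,"y": -2,"z": 21,"ax": 0,"ay": 0,"az": 0},
    {"jaw": 1,"x": -71,"y": -2,"z": 25,"ax": 0,"ay": 0,"az": 0}
  ]
}}

```text
t: 6.4
eef_pos: [0.6136, 0.1157, 0.2213]
ee_rot: [0.996, -0.094, -0.0, -0.0]
force: [0.8, 1.7, 2.6]
finger_gap: 0.004
gripper_force: 1.2
```

```bash
python3 - <<'E'
from h import *
import cv2
im=vision.capture("scene")
cv2.imwrite("pics/scene3.png",cv2.resize(im[110:290,250:430],None,fx=3,fy=3)[:,:,::-1])
for a in np.linspace(.76,-.04,11): print(round(a,2),shift(tip(a)))
E
```

```text
0.76 ([2.0, -0.1, -1.4], [0.0, 0.1, 0.1])
0.68 ([-6.2, -0.1, 5.8], [0.0, 0.1, 0.1])
0.6 ([-13.8, -0.1, 13.6], [0.0, 0.1, 0.1])
0.52 ([-20.8, -0.1, 22.0], [0.0, 0.1, 0.1])
0.44 ([-27.0, -0.2, 30.9], [0.0, 0.1, 0.1])
0.36 ([-32.5, -0.2, 40.3], [0.0, 0.1, 0.1])
0.28 ([-37.3, -0.2, 50.1], [0.0, 0.1, 0.1])
0.2 ([-41.2, -0.2, 60.3], [0.0, 0.1, 0.1])
0.12 ([-44.4, -0.2, 70.7], [0.0, 0.1, 0.1])
0.04 ([-46.6, -0.2, 81.4], [0.0, 0.1, 0.1])
-0.04 ([-48.1, -0.2, 92.2], [0.0, 0.1, 0.1])
```

View pics/scene3.png

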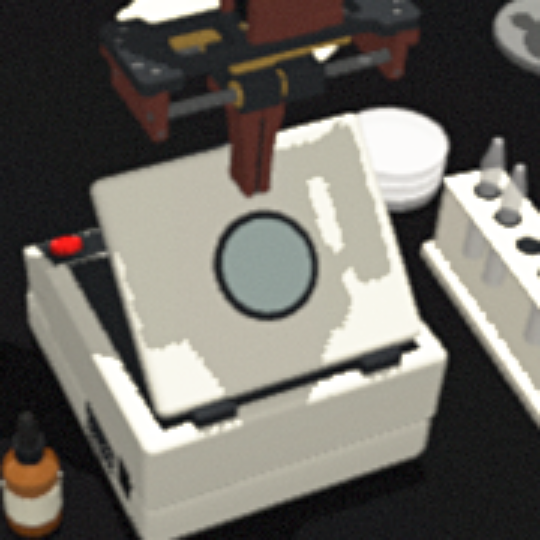

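The lid follows the tips, with contact at crop (255,190) and a force of about 3 N. Continuing the arc.

{"op": "play_rows", "data": {
  "motion": [
    {"jaw": 1,"x": -4,"y": 0,"z": 4,"ax": 0,"ay": 0,"az": 0},
    {"jaw": 1,"x": -10,"y": 0,"z": 10,"ax": 0,"ay": 0,"az": 0},
    {"jaw": 1,"x": -16,"y": 0,"z": 16,"ax": 0,"ay": 0,"az": 0},
    {"jaw": 1,"x": -21,"y": 0,"z": 22,"ax": 0,"ay": 0,"az": 0},
    {"jaw": 1,"x": -26,"y": 0,"z": 29,"ax": 0,"ay": 0,"az": 0},
    {"jaw": 1,"x": -30,"y": 0,"z": 36,"ax": 0,"ay": 0,"az": 0},
    {"jaw": 1,"x": -34,"y": 0,"z": 43,"ax": 0,"ay": 0,"az": 0},
    {"jaw": 1,"x": -37,"y": 0,"z": 50,"ax": 0,"ay": 0,"az": 0},
    {"jaw": 1,"x": -40,"y": 0,"z": 56,"ax": 0,"ay": 0,"az": 0},
    {"jaw": 1,"x": -42,"y": 0,"z": 62,"ax": 0,"ay": 0,"az": 0}
  ]
}}

```text
t: 7.7
eef_pos: [0.5727, 0.1231, 0.1592]
ee_rot: [0.996, -0.094, -0.0, 0.0]
force: [-0.4, 0.8, 2.4]
finger_gap: 0.004
gripper_force: 0.9
```

```bash
python3 - <<'E'
from h import *
for a in (.2,.12,.04,0,-.02,-.04): print(round(a,2),shift(tip(a)))
E
```

```text
0.2 ([-0.5, -0.4, -1.3], [0.0, 0.0, 0.1])
0.12 ([-3.7, -0.4, 9.2], [0.0, 0.0, 0.1])
0.04 ([-6.0, -0.4, 19.8], [0.0, 0.0, 0.1])
0 ([-6.8, -0.4, 25.2], [0.0, 0.0, 0.1])
-0.02 ([-7.1, -0.4, 27.9], [0.0, 0.0, 0.1])
-0.04 ([-7.4, -0.4, 30.6], [0.0, 0.0, 0.1])
```

{"op": "play_rows", "data": {
  "motion": [
    {"jaw": 1,"x": -1,"y": 0,"z": 3,"ax": 0,"ay": 0,"az": 0},
    {"jaw": 1,"x": -2,"y": 0,"z": 6,"ax": 0,"ay": 0,"az": 0},
    {"jaw": 1,"x": -3,"y": 0,"z": 9,"ax": 0,"ay": 0,"az": 0},
    {"jaw": 1,"x": -4,"y": 0,"z": 12,"ax": 0,"ay": 0,"az": 0},
    {"jaw": 1,"x": -5,"y": 0,"z": 15,"ax": 0,"ay": 0,"az": 0},
    {"jaw": 1,"x": -5,"y": 0,"z": 18,"ax": 0,"ay": 0,"az": 0},
    {"jaw": 1,"x": -6,"y": 0,"z": 20,"ax": 0,"ay": 0,"az": 0},
    {"jaw": 1,"x": -6,"y": 0,"z": 22,"ax": 0,"ay": 0,"az": 0},
    {"jaw": 1,"x": -7,"y": 0,"z": 24,"ax": 0,"ay": 0,"az": 0},
    {"jaw": 1,"x": -7,"y": 0,"z": 25,"ax": 0,"ay": 0,"az": 0}
  ]
}}

```text
t: 8.95
eef_pos: [0.566, 0.1244, 0.1345]
ee_rot: [0.996, -0.094, -0.0, 0.0]
force: [1.1, -1.3, 1.4]
finger_gap: 0.005
gripper_force: 0.8
```

{"op": "play_rows", "data": {
  "motion": [
    {"jaw": 1,"x": 0,"y": 0,"z": 0.5,"ax": 0,"ay": 0,"az": 0},
    {"jaw": 1,"x": 0,"y": 0,"z": 1,"ax": 0,"ay": 0,"az": 0},
    {"jaw": 1,"x": 0,"y": 0,"z": 1.5,"ax": 0,"ay": 0,"az": 0},
    {"jaw": 1,"x": 0,"y": 0,"z": 2,"ax": 0,"ay": 0,"az": 0},
    {"jaw": 1,"x": 0,"y": 0,"z": 2,"ax": 0,"ay": 0,"az": 0},
    {"jaw": 1,"x": 0,"y": 0,"z": 2,"ax": 0,"ay": 0,"az": 0},
    {"jaw": 1,"x": 0,"y": 0,"z": 2,"ax": 0,"ay": 0,"az": 0},
    {"jaw": 1,"x": 0,"y": 0,"z": 2,"ax": 0,"ay": 0,"az": 0},
    {"jaw": 1,"x": 0,"y": 0,"z": 2,"ax": 0,"ay": 0,"az": 0},
    {"jaw": 1,"x": 0,"y": 0,"z": 2,"ax": 0,"ay": 0,"az": 0}
  ]
}}

```text
t: 10.2
eef_pos: [0.566, 0.1244, 0.1343]
ee_rot: [0.996, -0.094, 0.0, 0.0]
force: [-4.0, -2.7, 15.1]
finger_gap: 0.006
gripper_force: 7.4
```

Force rose to 15 N while z stayed at 134 mm, so the lid is seated. I lift off and work out the key approach.

{"op": "play_rows", "data": {
  "motion": [
    {"jaw": 1,"x": 0,"y": 0,"z": -2,"ax": 0,"ay": 0,"az": 0},
    {"jaw": 1,"x": 0,"y": 0,"z": -6,"ax": 0,"ay": 0,"az": 0},
    {"jaw": 1,"x": 0,"y": 0,"z": -15,"ax": 0,"ay": 0,"az": 0},
    {"jaw": 1,"x": 0,"y": 0,"z": -30,"ax": 0,"ay": 0,"az": 0},
    {"jaw": 1,"x": 0,"y": 0,"z": -50,"ax": 0,"ay": 0,"az": 0},
    {"jaw": 1,"x": 0,"y": 0,"z": -60,"ax": 0,"ay": 0,"az": 0},
    {"jaw": 1,"x": 0,"y": 0,"z": -60,"ax": 0,"ay": 0,"az": 0},
    {"jaw": 1,"x": 0,"y": 0,"z": -60,"ax": 0,"ay": 0,"az": 0},
    {"jaw": 1,"x": 0,"y": 0,"z": -60,"ax": 0,"ay": 0,"az": 0},
    {"jaw": 1,"x": 0,"y": 0,"z": -60,"ax": 0,"ay": 0,"az": 0}
  ]
}}

```text
t: 11.45
eef_pos: [0.5658, 0.1244, 0.1921]
ee_rot: [0.996, -0.094, -0.0, 0.0]
force: [-0.8, 0.1, 0.2]
finger_gap: 0.004
gripper_force: 0.0
```

```bash
python3 - <<'E'
from h import *
import cv2
im=vision.capture("scene")
cv2.imwrite("pics/scene4.png",cv2.resize(im[110:290,240:420],None,fx=3,fy=3)[:,:,::-1])
g=loc(V,[-.094,-.033,.106])[0]; print(shift(g+[0,0,.044]),shift(g))
print([(n,(proj("scene",p)-[240,110])*3) for n,p in (("g",g),("r",loc(V,[-.094,-.083,.106])),("lidL",lidp(V,[-.155,.095,.018],0)),("lidR",lidp(V,[-.155,-.095,.018],0)))])
E
```

```text
([-66.8, 32.5, 42.3], [0.0, 0.0, 0.1]) ([-66.8, 32.5, 86.3], [0.0, 0.0, 0.1])
[('g', array([[156.02157808, 224.50968627]])), ('r', array([[ 93.14324325, 241.98508222]])), ('lidL', array([[335.7776215 , 181.49114574]])), ('lidR', array([[ 94.83384574, 248.82519124]]))]
```

View pics/scene4.png

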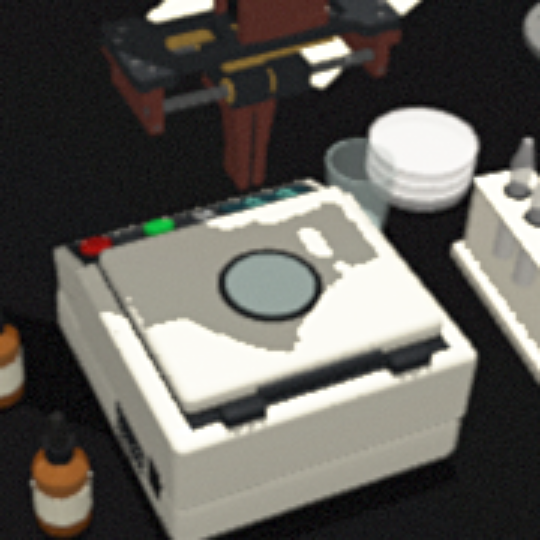

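The lid lies flat, and the green key at crop (159,227) agrees with the predicted (156,224). Moving over the key.

{"op": "play_rows", "data": {
  "motion": [
    {"jaw": 1,"x": -15,"y": 7,"z": 0,"ax": 0,"ay": 0,"az": 0},
    {"jaw": 1,"x": -30,"y": 15,"z": 0,"ax": 0,"ay": 0,"az": 0},
    {"jaw": 1,"x": -45,"y": 22,"z": 0,"ax": 0,"ay": 0,"az": 0},
    {"jaw": 1,"x": -58,"y": 28,"z": 0,"ax": 0,"ay": 0,"az": 0},
    {"jaw": 1,"x": -67,"y": 32.5,"z": 10,"ax": 0,"ay": 0,"az": 0},
    {"jaw": 1,"x": -67,"y": 32.5,"z": 25,"ax": 0,"ay": 0,"az": 0},
    {"jaw": 1,"x": -67,"y": 32.5,"z": 40,"ax": 0,"ay": 0,"az": 0},
    {"jaw": 1,"x": -67,"y": 32.5,"z": 55,"ax": 0,"ay": 0,"az": 0},
    {"jaw": 1,"x": -67,"y": 32.5,"z": 68,"ax": 0,"ay": 0,"az": 0},
    {"jaw": 1,"x": -67,"y": 32.5,"z": 74,"ax": 0,"ay": 0,"az": 0}
  ]
}}

```text
t: 12.75
eef_pos: [0.4938, 0.105, 0.1175]
ee_rot: [0.996, -0.094, -0.001, 0.0]
force: [-0.3, 0.6, 0.0]
finger_gap: 0.005
gripper_force: 0.0
```

```bash
python3 - <<'E'
from h import *
import cv2
im=vision.capture("top")
cv2.imwrite("pics/top5.png",cv2.resize(im[120:280,170:330],None,fx=3,fy=3)[:,:,::-1])
print(shift(loc(V,[-.094,-.033,.106])[0]), (proj("top",loc(V,[-.094,-.033,.106]))-[170,120])*3)
E
```

```text
([0.5, -0.0, 11.2], [0.0, 0.1, 0.1]) [[232.7166744  340.20049088]]
```

View pics/top5.png

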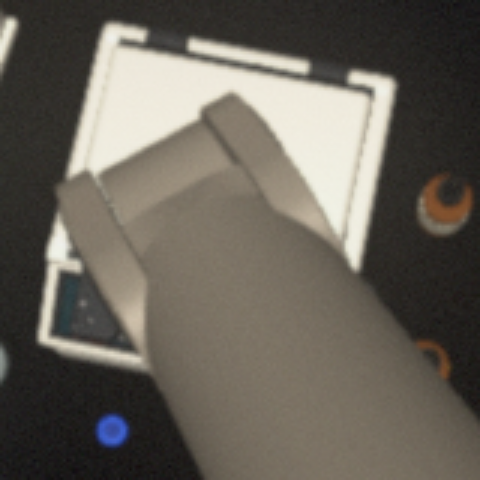

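The arm hides the key in this view, but the TCP reading is within 1 mm of the target. Pressing down slowly.

{"op": "play_rows", "data": {
  "motion": [
    {"jaw": 1,"x": 0,"y": 0,"z": 3,"ax": 0,"ay": 0,"az": 0},
    {"jaw": 1,"x": 0,"y": 0,"z": 6,"ax": 0,"ay": 0,"az": 0},
    {"jaw": 1,"x": 0,"y": 0,"z": 7,"ax": 0,"ay": 0,"az": 0},
    {"jaw": 1,"x": 0,"y": 0,"z": 8,"ax": 0,"ay": 0,"az": 0},
    {"jaw": 1,"x": 0,"y": 0,"z": 9,"ax": 0,"ay": 0,"az": 0},
    {"jaw": 1,"x": 0,"y": 0,"z": 10,"ax": 0,"ay": 0,"az": 0},
    {"jaw": 1,"x": 0,"y": 0,"z": 11,"ax": 0,"ay": 0,"az": 0},
    {"jaw": 1,"x": 0,"y": 0,"z": 11,"ax": 0,"ay": 0,"az": 0},
    {"jaw": 1,"x": 0,"y": 0,"z": 11,"ax": 0,"ay": 0,"az": 0},
    {"jaw": 1,"x": 0,"y": 0,"z": 11,"ax": 0,"ay": 0,"az": 0}
  ]
}}

```text
t: 14.05
eef_pos: [0.4948, 0.105, 0.108]
ee_rot: [0.996, -0.094, 0.001, -0.0]
force: [2.6, -1.4, 3.7]
finger_gap: 0.006
gripper_force: 1.9
```

{"op": "play_rows", "data": {
  "motion": [
    {"jaw": 1,"x": 0,"y": 0,"z": 1,"ax": 0,"ay": 0,"az": 0},
    {"jaw": 1,"x": 0,"y": 0,"z": 2,"ax": 0,"ay": 0,"az": 0},
    {"jaw": 1,"x": 0,"y": 0,"z": 3,"ax": 0,"ay": 0,"az": 0},
    {"jaw": 1,"x": 0,"y": 0,"z": 4,"ax": 0,"ay": 0,"az": 0},
    {"jaw": 1,"x": 0,"y": 0,"z": 4,"ax": 0,"ay": 0,"az": 0},
    {"jaw": 1,"x": 0,"y": 0,"z": 4,"ax": 0,"ay": 0,"az": 0},
    {"jaw": 1,"x": 0,"y": 0,"z": 4,"ax": 0,"ay": 0,"az": 0},
    {"jaw": 1,"x": 0,"y": 0,"z": 4,"ax": 0,"ay": 0,"az": 0},
    {"jaw": 1,"x": 0,"y": 0,"z": 4,"ax": 0,"ay": 0,"az": 0},
    {"jaw": 1,"x": 0,"y": 0,"z": 4,"ax": 0,"ay": 0,"az": 0}
  ]
}}

```text
t: 15.3
eef_pos: [0.4953, 0.1051, 0.1054]
ee_rot: [0.996, -0.094, 0.001, 0.0]
force: [-1.1, -2.9, 19.3]
finger_gap: 0.007
gripper_force: 9.5
```

At 19 N the key has bottomed out after about 5 mm of travel. Drawing back.

{"op": "play_rows", "data": {
  "motion": [
    {"jaw": 1,"x": 0,"y": 0,"z": -2,"ax": 0,"ay": 0,"az": 0},
    {"jaw": 1,"x": 0,"y": 0,"z": -8,"ax": 0,"ay": 0,"az": 0},
    {"jaw": 1,"x": 0,"y": 0,"z": -20,"ax": 0,"ay": 0,"az": 0},
    {"jaw": 1,"x": 0,"y": 0,"z": -40,"ax": 0,"ay": 0,"az": 0},
    {"jaw": 1,"x": 0,"y": 0,"z": -65,"ax": 0,"ay": 0,"az": 0},
    {"jaw": 1,"x": 0,"y": 0,"z": -90,"ax": 0,"ay": 0,"az": 0},
    {"jaw": 1,"x": 0,"y": 0,"z": -115,"ax": 0,"ay": 0,"az": 0},
    {"jaw": 1,"x": 0,"y": 0,"z": -140,"ax": 0,"ay": 0,"az": 0},
    {"jaw": 1,"x": 0,"y": 0,"z": -150,"ax": 0,"ay": 0,"az": 0},
    {"jaw": 1,"x": 0,"y": 0,"z": -150,"ax": 0,"ay": 0,"az": 0}
  ]
}}

```text
t: 16.55
eef_pos: [0.4939, 0.1051, 0.2537]
ee_rot: [0.996, -0.094, -0.0, 0.0]
force: [-0.4, 0.6, -0.6]
finger_gap: 0.005
gripper_force: 0.0
```

```bash
python3 - <<'E'
from h import *
import cv2
im=vision.capture("scene")
cv2.imwrite("pics/scene6.png",cv2.resize(im[110:310,190:430],None,fx=3,fy=3)[:,:,::-1])
E
```

```text
(no output)
```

View pics/scene6.png

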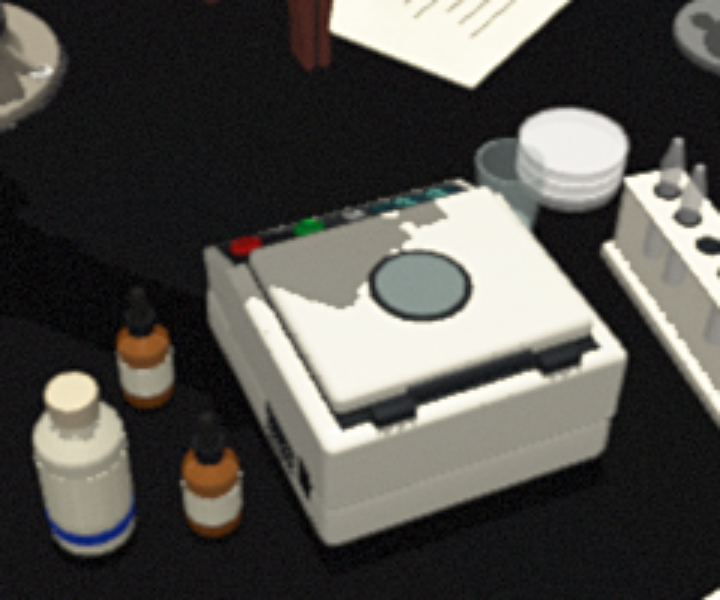

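The lid is shut, both keys are out (green at crop (309,227), red at (246,244)), the visible bystanders stand where they were, and the fingers are clear.

```bash
python3 -c "
from station import bot
print(bot.sign_off())"
```

```text
the job is handed in; nothing more can be done
None
```

I pushed the lid gently shut, pressed the green start key until it bottomed out, drew the arm back clear, and handed the job in; hand-in returned no verdict.

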